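Clamp a sample bottle into the sloping mixer cradle

ROBOT

A 6-joint arm with a two-finger parallel gripper is mounted at the origin on the work surface. World frame = base frame: x ahead of the robot, y to its left, z up, the work surface at z = 0. Lengths are in mm, angles in degrees, forces in N, time in s.
With the tool pointing down it reaches from about 375 to 925 mm from the base axis. Payload 5.7 kg.
Tool frame: the origin (TCP) lies at the very end of the fingers, on their centre line; the grasp point (between the pads) lies 19 mm behind it (ctrl.grasp_offset is the distance from the TCP to the grasp point, in mm); z points along the fingers, y is the line along which they close (so a half turn about z gives the same grasp; the last joint's range is limited). The gripper opens to 85 mm and grips with 20 to 120 N. Pads are 22 mm wide; open, the fingers measure 114 mm over their backs; the gripper's body (76 mm by 85 mm) begins 54 mm behind the grasp point. The pads swing forward as they close: fully open they stand 13 mm farther back than shut.
Start: joints at [-72.428, 20.558, 86.54, -0, 72.909, -6.595], TCP at [245.624, -547.387, 231.267] pointing down, gripper open.
Joint ranges: [-170.27, 170.27], [-57.76, 135], [12.27, 136.19], [-55.21, 235.2], [11.17, 155.16], [-170.74, 170.74]. Speed limits (degrees/s): [136.94, 136.94, 180, 180, 180, 180].

INTERFACE

Orientations are given as [roll, pitch, yaw] about the fixed x, y, z axes, in that order (R = Rz(yaw) Ry(pitch) Rx(roll)).
In Python, from bench import ctrl gives the robot as it stands.
- The arm moves only by the tool send_rows, never from a script. Its arguments are lists of equal length, an entry for each row: "offset": the shift along the tool's x, y, z in mm, a list of three; "angular": the turn, a rotation vector about the tool's x, y, z in degrees, a list of three. A call has 1 to 20 rows; each row shifts and turns the commanded pose from where the row before left it, along the tool's axes as they then stand; what a row does not reach is not made up. A row lasts 1/10 s, in which the tool goes at most 50 mm and 8.59 degrees, less where a joint would pass 70% of its speed; a pose out of reach is approached as far as the arm can. A call is refused whole if a number of a shift passes 50 or a number of a turn 8.59, either way. A call with a gripper value outside its range is refused whole. "fingers" is the finger opening in mm, from 0 to 85.4, set as the call begins (left out, the last holds). The fingers move at their own pace and stop on an object; "force" is the grip in N (left out, the last holds). Time passes only in rows, so rows that do not move let the fingers close. It gives the time, the measured TCP pose, the force, the opening and the grip force at its end, in the units of the state.
- ctrl.observe(): the state, without advancing time (a new reading comes with each control period).
- ctrl.snapshot(name): name is "scene" or "top"; returns a dict with "image" (400x640x3 uint8, red, green, blue), "fx", "fy", "cx", "cy" (pixels), "rvec" (rotation vector, rad) and "tvec" (3), from world to camera coordinates, as OpenCV has them. Camera axes: x right, y down, z forward; pixel columns grow to the right and rows downward; lengths in mm; the calibration is good to about 2 mm. A picture is of the moment at which its call begins. There is no depth.
- ctrl.sign_off(): hands the job in; it is judged then, once.
The state is a dict: "clock": time; "joint_pos": joint angles; "dq": joint speeds; "joint_torque": joint torques, N m; "ee_pos": TCP position; "tcp_rot": TCP orientation; "contact_force": force on the tool from outside, world axes, zero at the start; "torque": the same for the moment, N m; "grip_width": finger opening in mm; "finger_force": force on a finger pad.
Only numpy, scipy, OpenCV 4.12 (cv2) and the standard library are available. Lean on these libraries where they do the work, as an engineer would, in place of code of your own. Each camera call takes 0.05 s, during which the arm holds its last target. There are 200 camera calls.

TASK

Pick up the large square sample bottle that lies on the bench and lay it gently, cap uphill, into the empty sloping cradle: set it down without dropping it, flat between the low lips, with its base against the foot stop. Then fold the cradle's steel clamp bar over the bottle until it is fully down, and let go. Leave the cradle that is already loaded and everything else on the bench as they are.

Things in the scene. Friction and masses are not known exactly. Their poses are not given: they have to be found in the camera images.
- bottle: Large square amber bottle, paper label, white cap, lying on its side; about 0.26 kg. Square body 110 x 52 x 52 mm, then neck and 34 mm cap: 147 mm over all. Origin: centre of the body's lower face as it lies; body from x = -55 (base) to 55 mm, upper face at z = 52 mm. x points along the bottle to the cap, y across, z up. Grip it across y on the square body.
- bottle_cap (a point): Centre of the cap's outer face, 92 mm along x and 26 mm along z from the bottle's origin.
- seat: Aluminium plate of the empty cradle, fixed, sloping up at 30 degrees. Origin on its upper face, on the centre line, at the foot stop's uphill face, 45 mm above the bench. x points uphill along the plate, y level across it (left when facing uphill), z out of the plate. Plate: x = -12 to 155 mm, 90 mm wide. A laid bottle has its origin at x = 55, y = 0, z = 0 mm, its axes along the seat's.
- foot_stop (a point): Middle of the foot stop's top edge, uphill side: seat x = 0, y = 0, z = 35 mm. The stop is 90 mm wide, 10 mm thick. From it two lips, 10 mm high, 5 mm thick and 60 mm apart inside (seat y = 30 to 35 and -30 to -35 mm), run uphill over x = 2 to 114 mm.
- clamp (a joint): Angle of the clamp bar about the seat's x: 0 = fully down (2 mm above a well laid bottle), 1.57 = straight out of the plate, 2.1 = folded back to +y. At angle a the bar points from the hinge line along -y cos(a) + z sin(a) of the seat. Stiff hinge, 0.1 N m: stays where left, 1 to 2 N at the tab moves it. Steel, 8 thick, 22 wide, 135 mm long, the last 36 mm a 34 mm wide tab.
- clamp_pivot (a point): On the hinge line (the bar's mid-thickness), mid-width of the bar: seat x = 85, y = 68, z = 58 mm. Hinge cheeks around it: seat x = 67 to 103, y = 62 to 78 mm, up to z = 64 mm.
- clamp_tab (a point): Middle of the tab's outer face (its upper face when the bar is down), 117 mm from the hinge line.
- keeper (a point): Top of the fixed post over which the closed bar lies: seat x = 85, y = -50, z = 54 mm; the post is 22 x 8 mm.
- cradle: White base carrying the seat, 200 x 120 x 28 mm, fixed; origin under its centre. The seat's origin is at x = -75, z = 45 mm in its frame.
- cradle2: The other cradle, the same in shape, already loaded with an identical bottle under a closed clamp bar; fixed, nothing to do there. Origin under the centre of its 200 x 120 mm base; about 175 mm high over all.
- small_bottle: Bystander: a smaller square bottle lying near the large one, body 66 x 40 x 40 mm, 103 mm over all; origin under the centre of its body, x towards its cap.
- sample1: Bystander: square sample bottle standing upright, 52 x 52 mm, 147 mm tall; origin at the centre of its underside.
- sample2: Bystander: another such upright bottle.
- sample3: Bystander: another such upright bottle.
- beaker: Bystander: open glass beaker, 72 mm across, 85 mm tall; origin at the centre of its underside.
- dish: Bystander: flat round white dish, 60 mm across, 15 mm high; origin at the centre of its underside.
There are look-alikes about, which are no part of the job. Leave any purple look-alike of the bottle alone. Leave any turquoise look-alike of the cradle alone.

How it is judged:
By the outcome, as a careful person would: the job done as asked, in the order asked, and still so for the second after the job is handed in, with the robot touching nothing.
It also fails if it takes over 64 s, if anything falls off the work surface, if the arm or the gripper's body presses on something with over 40 N, if the wrist force passes 120 N, or if a joint passes its speed limit or range.

## Working session

There is one attempt and no reset: what is moved stays moved. The work goes in short steps, Python scripts to look and compute and a tool call to move; the robot and the scene stay as the last step left them, time stands still between calls to the robot, and variables do not carry over. Pictures are saved under pics/ and viewed, at most 10 in all, crops included, and the job is handed in when it is done.

Besides the shell and the picture viewer there is one more tool, called after "Request:" as name(argument=value, ...), one argument or row to a line, values as JSON. send_rows: Moves the arm, as the interface text tells. Its arguments: {"type":"object","properties":{"offset":{"type":"array","items":{"type":"array","items":{"type":"number"}}},"angular":{"type":"array","items":{"type":"array","items":{"type":"number"}}},"fingers":{"type":"number"},"force":{"type":"number"}},"required":["offset","angular"]}

```bash
mkdir -p pics; ls; python3 - <<'E'
from bench import ctrl
import cv2,json,numpy as np
for n in ("scene","top"):
    s=ctrl.snapshot(n); cv2.imwrite(f"pics/{n}0.png",s["image"][:,:,::-1])
    print(n,[s[k] for k in("fx","fy","cx","cy","rvec","tvec")])
print(ctrl.observe())
E
```

```text
pics
scene [431.6289347994697, 431.6289347994697, 323.0805349733496, 194.85101805141989, array([ 2.5049829 ,  0.69897568, -0.18184854]), array([-494.7361023 , -147.87928812, 1485.76516841])]
top [470.6589194981992, 470.6589194981992, 321.9015600651603, 197.15627446080669, array([ 2.20085911, -2.16529033,  0.08893779]), array([  52.82928862,  563.31172425, 1774.21874291])]
{'clock': 0.1, 'joint_pos': array([-7.24277263e+01,  2.05947751e+01,  8.65918063e+01,  1.47815857e-03,
        7.29082819e+01, -6.59644973e+00]), 'dq': array([ 0.00142568, -0.10833575, -0.18464974, -0.0823385 ,  0.05313708,
        0.04349618]), 'joint_torque': array([-3.15506486e-04, -5.28651631e+01, -2.79350084e+01, -2.14966512e-04,
        5.06328157e-03, -1.33980326e-06]), 'ee_pos': array([ 245.45807032, -546.83783132,  230.53409817]), 'tcp_rot': array([-1.79905927e+02, -1.23002815e-02,  2.41682777e+01]), 'contact_force': array([ 0.15671517, -0.19785325,  0.02530727]), 'torque': array([-0.01010983, -0.02536212,  0.01705508]), 'finger_force': 0.0, 'grip_width': 85.8490889288839}
```

View pics/scene0.png

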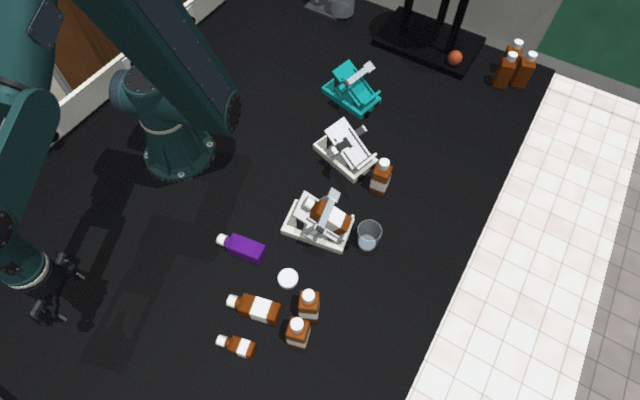

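View pics/top0.png

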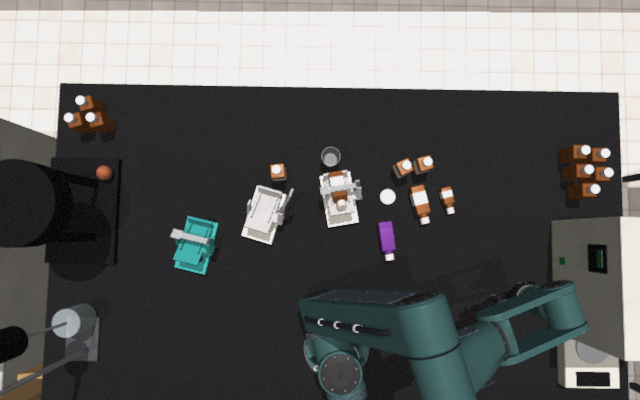

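Candidates for the bottle, in scene-view pixels:
- Large amber bottle, lying: (255,308). This fits the description.
- Small amber bottle: (237,346).
- Purple look-alike: (243,248).
- Bottle in the loaded cradle: (325,215).
- Upright samples: (309,304), (298,332) and (381,177).

Candidates for the cradle:
- White and empty: (347,148). This one is chosen.
- Turquoise look-alike: (352,88).
- White and loaded: (318,222).

I'll check both choices in a close crop.

```bash
cat > h.py <<'E'
from bench import ctrl
import cv2,numpy as np
def panel(specs,out,w=80,h=60,k=5,snaps=None):
    P=[];S={}
    for n,u,v in specs:
        if n not in S: S[n]=ctrl.snapshot(n)
        c=S[n]["image"][v:v+h,u:u+w,::-1]
        c=cv2.resize(c,None,fx=k,fy=k,interpolation=cv2.INTER_CUBIC)
        c=np.clip(c.astype(float)*1.3,0,255).astype(np.uint8)
        for i in range(0,w,10):
            cv2.line(c,(i*k,0),(i*k,8),(0,255,0),1); cv2.putText(c,str(u+i),(i*k,18),0,.33,(0,255,0),1)
        for j in range(10,h,10):
            cv2.line(c,(0,j*k),(8,j*k),(0,255,0),1); cv2.putText(c,str(v+j),(10,j*k+4),0,.33,(0,255,0),1)
        P.append(c)
    m=P[0] if len(P)==1 else np.hstack(P) if len(P)==2 else np.vstack([np.hstack(P[:2]),np.hstack(P[2:])])
    cv2.imwrite(out,m); return S
def proj(s,X):
    K=np.array([[s["fx"],0,s["cx"]],[0,s["fy"],s["cy"]],[0,0,1]])
    return cv2.projectPoints(np.array(X,float).reshape(-1,3),s["rvec"],s["tvec"],K,None)[0].reshape(-1,2)
E
python3 -c "
from h import *
panel([('top',390,160),('top',230,170),('scene',210,275),('scene',305,110)],'pics/p1.png')"
```

```text
(no output)
```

View pics/p1.png

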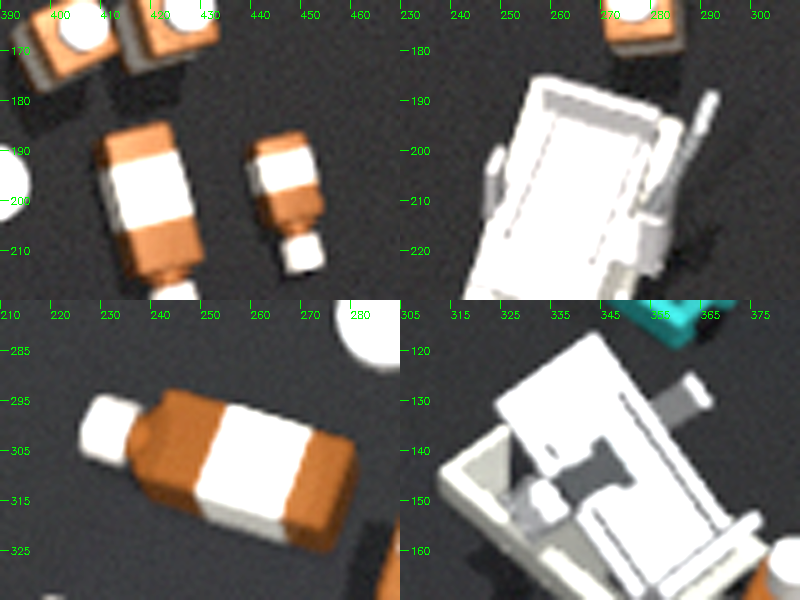

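The crop confirms both choices. The large amber bottle with the white label is at top (422,200), cap toward the robot. The white empty cradle has its foot stop on the far side at top (257,186)–(282,191), its uphill end toward the robot, and its hinge on the right at (281,217) with the bar folded back to (293,189). Next I'll fit the poses.

```bash
cat >> h.py <<'E'
from scipy.optimize import least_squares, minimize
from scipy.spatial.transform import Rotation as Rn
def T(x,y,yaw,P,z=0): return np.array(P,float)@Rn.from_euler('z',yaw,degrees=True).as_matrix().T+[x,y,z]
C30,S30=np.cos(np.pi/6),.5
def seat2cr(P):
    P=np.array(P,float).reshape(-1,3); return np.c_[-75+C30*P[:,0]-S30*P[:,2],P[:,1],45+S30*P[:,0]+C30*P[:,2]]
def bar(a,r,dx=0,t=0): # point on bar, seat frame
    return [85+dx,68-r*np.cos(a)+t*np.sin(a),58+r*np.sin(a)+t*np.cos(a)]
def box(x,y,z): return np.array([[i,j,k] for i in x for j in y for k in z],float)
th=np.linspace(0,2*np.pi,16)
capm=np.array([[x,17*np.cos(t),26+17*np.sin(t)] for x in(68,92) for t in th])
bodym=box((-55,55),(-26,26),(0,52))
E
cat > fit.py <<'E'
from h import *
S={n:ctrl.snapshot(n) for n in("top","scene")}
reg={"top":(400,180,435,226),"scene":(222,288,284,328)}
M={}
for n,(a,b,c,d) in reg.items():
    im=S[n]["image"].astype(float); m=np.zeros(im.shape[:2])
    m[b:d,a:c]=((im.max(2)>95))[b:d,a:c]
    if n=="top": pass
    nn,l,st,_=cv2.connectedComponentsWithStats(m.astype(np.uint8)); k=1+np.argmax(st[1:,4]); M[n]=cv2.GaussianBlur((l==k).astype(np.float32),(0,0),.7); print(n,st[k])
def cost(p):
    e=0
    for n in S:
        r=np.zeros((1600,2560),np.uint8)
        for m in(bodym,capm): 
            h=cv2.convexHull(((proj(S[n],T(*p,m))+.5)*4*16-8).astype(np.int32)); cv2.fillConvexPoly(r,h,1,shift=4)
        r=cv2.GaussianBlur(cv2.resize(r.astype(np.float32),(640,400),interpolation=cv2.INTER_AREA),(0,0),.7)
        e+=((r-M[n])**2).sum()
    return e
# initial: search
best=min(((cost((x,y,yw)),x,y,yw) for x in range(560,741,20) for y in range(-360,-239,20) for yw in(165,180,195)))
r=minimize(cost,best[1:],method="Nelder-Mead",options=dict(initial_simplex=np.array(best[1:])+np.array([[0,0,0],[10,0,0],[0,10,0],[0,0,8]])))
print("bottle",r.x,r.fun,best)
K=[("top",(257,185.6),(-10,-45,35)),("top",(282,191.4),(-10,45,35)),("scene",(344,116.6),(155,-45,0)),("scene",(324.4,131),(155,45,0)),("scene",(363.7,128),(85,-50,54))]
def res(p):
    q=[]
    for n,u,P in K: q.append(proj(S[n],T(*p,seat2cr(P)))[0]-u)
    q.append(proj(S["scene"],T(*p,[(100,60,28)]))[0]-(312.8,144.5))
    return np.ravel(q)
f=least_squares(res,(600,280,165),x_scale=(10,10,5)); p=f.x
print("cradle",p,f.fun.reshape(-1,2).round(1))
for a in(1.5,1.7,1.9,2.1):print(a,[proj(S[n],T(*p,seat2cr(bar(a,135))))[0].round(1) for n in S], T(*p,seat2cr(bar(a,117,t=4))).round())
# overlay
V=[]
for n,rg in(("top",((395,170),(235,170))),("scene",((210,275),(305,105)))):
    for u,v in rg:
        c=cv2.resize(S[n]["image"][v:v+60,u:u+80,::-1],None,fx=5,fy=5,interpolation=cv2.INTER_CUBIC)
        def poly(P,col,cl=True):
            cv2.polylines(c,[((proj(S[n],P)-[u,v]+.5)*5).astype(int)],cl,col,1)
        for z in(0,52): poly(T(*r.x,[(-55,-26,z),(55,-26,z),(55,26,z),(-55,26,z)]),(0,255,0))
        poly(T(*r.x,capm[16:]),(0,255,0))
        sc=lambda P:T(*p,seat2cr(P))
        poly(sc([(0,-45,0),(155,-45,0),(155,45,0),(0,45,0)]),(0,0,255))
        poly(sc([(0,-45,35),(0,45,35),(-10,45,35),(-10,-45,35)]),(255,0,0))
        poly(sc([(74,-54,54),(96,-54,54),(96,-46,54),(74,-46,54)]),(255,0,255))
        for z in(0,28):poly(T(*p,[(-100,-60,z),(100,-60,z),(100,60,z),(-100,60,z)]),(0,160,0))
        for a,co in((1.8,(0,255,255)),(2.1,(0,128,255))):poly(sc([bar(a,0),bar(a,135)]),co,False)
        V.append(c)
cv2.imwrite("pics/fit.png",np.vstack([np.hstack(V[:2]),np.hstack(V[2:])]))
E
python3 fit.py
```

```text
top [411 184  20  41 516]
scene [ 226  293   55   30 1001]
bottle [ 557.03090283 -308.279156    194.98373355] 177.69126892089844 (np.float32(426.41083), 560, -300, 195)
cradle [494.80672842 281.44160234 165.50906441] [[ 1.2 -1.7]
 [-0.5 -1.1]
 [-0.7 -0.8]
 [-0.6 -0.5]
 [ 0.5 -0.6]
 [-0.9 -0.3]]
1.5 [array([280.6, 187.3]), array([360.2, 133.6])] [[565. 198. 239.]]
1.7 [array([288.4, 189.6]), array([353.5, 138.9])] [[558. 175. 238.]]
1.9 [array([295.8, 192.7]), array([346.1, 144.6])] [[550. 154. 232.]]
2.1 [array([302.6, 196.5]), array([338.3, 150.5])] [[539. 135. 223.]]
```

View pics/fit.png

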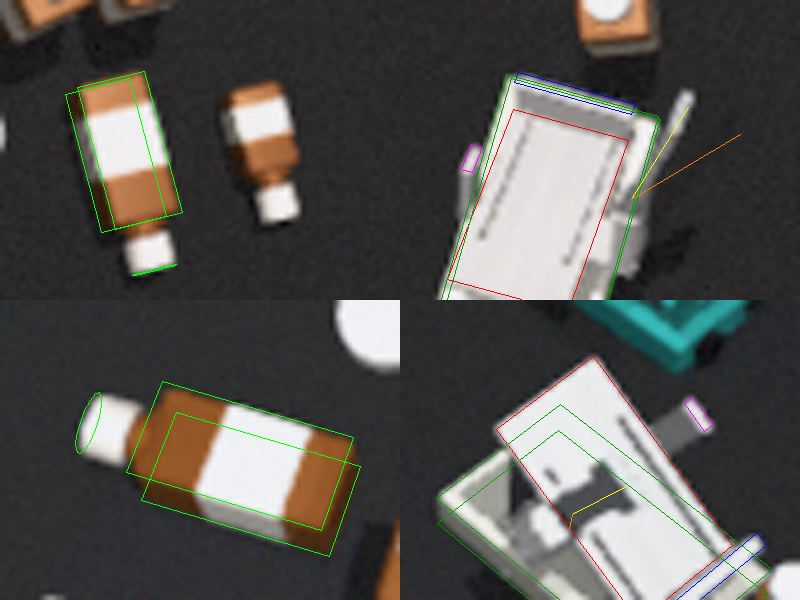

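The outlines fit well. The bottle is at about (557,-308) with yaw 195, the empty cradle at about (495,281) with yaw 165.5, and the bar stands at about 1.78 rad. First I'll turn the tool so its x axis lies along the bottle toward the cap.

Request:
send_rows(
  offset=[
    [0, 0, 0],
    [0, 0, 0],
    [0, 0, 0],
    [0, 0, 0],
    [0, 0, 0],
    [0, 0, 0],
    [0, 0, 0],
    [0, 0, 0],
    [0, 0, 0],
    [0, 0, 0],
    [0, 0, 0],
    [0, 0, 0],
    [0, 0, 0],
    [0, 0, 0],
    [0, 0, 0],
    [0, 0, 0],
    [0, 0, 0],
    [0, 0, 0],
    [0, 0, 0],
    [0, 0, 0],
  ],
  angular=[
    [0, 0, -8.5],
    [0, 0, -8.5],
    [0, 0, -8.5],
    [0, 0, -8.5],
    [0, 0, -8.5],
    [0, 0, -8.5],
    [0, 0, -8.5],
    [0, 0, -8.5],
    [0, 0, -8.5],
    [0, 0, -8.5],
    [0, 0, -8.5],
    [0, 0, -8.5],
    [0, 0, -8.5],
    [0, 0, -8.5],
    [0, 0, -8.5],
    [0, 0, -8.5],
    [0, 0, -8.5],
    [0, 0, -8.5],
    [0, 0, -8.5],
    [0, 0, -8.5],
  ],
  fingers=85,
  force=40,
)

```text
clock: 2.3
ee_pos: [263.3, -540.8, 230.4]
tcp_rot: [-179.6, -2.0, -168.0]
contact_force: [1.4, -0.9, 0.4]
grip_width: 85.3
finger_force: 0.0
```

```bash
cat >> h.py <<'E'
CR=(494.8,281.4,165.5)
def go(xyz,R=None):
    """tool-frame shift and turn from the measured pose to the target"""
    o=ctrl.observe(); R0=Rn.from_euler('xyz',o["tcp_rot"],degrees=True)
    print("t",round(o["clock"],2),"tcp",o["ee_pos"].round(1),"rpy",o["tcp_rot"].round(1),"F",o["contact_force"].round(1),"w",round(o["grip_width"],1),"gf",round(o["finger_force"],1),"q",o["joint_pos"].round())
    print("shift",R0.inv().apply(np.array(xyz)-o["ee_pos"]).round(1))
    if R is not None: print("turn",(R0.inv()*R).as_rotvec(degrees=True).round(2))
def down(yaw): return Rn.from_euler('xyz',[180,0,yaw],degrees=True)
def seatR():  # tool x uphill, tool z into the plate
    return Rn.from_euler('z',CR[2],degrees=True)*Rn.from_euler('y',-30,degrees=True)*Rn.from_euler('x',180,degrees=True)
def seatP(x,y,z): return T(*CR,seat2cr([x,y,z]))[0]
E
python3 -c "
from h import *
go((562,-307,150),down(195))"
```

```text
t 2.3 tcp [ 263.3 -540.8  230.4] rpy [-179.6   -2.  -168. ] F [ 1.4 -0.9  0.4] w 85.3 gf 0.0 q [ -69.   21.   86.   -2.   73. -171.]
shift [-343.2  167.2   67.6]
turn [-0.34 -1.96 -3.01]
```

Request:
send_rows(
  offset=[
    [-35, 17, 6],
    [-35, 17, 6],
    [-35, 17, 6],
    [-35, 17, 6],
    [-35, 17, 6],
    [-35, 17, 6],
    [-35, 17, 6],
    [-35, 17, 6],
    [-35, 17, 6],
    [-28, 14, 6],
    [0, 0, 0],
    [0, 0, 0],
  ],
  angular=[
    [0, 0, 0],
    [0, 0, 0],
    [0, 0, 0],
    [0, -0.2, -0.3],
    [0, -0.3, -0.5],
    [0, -0.3, -0.5],
    [0, -0.3, -0.5],
    [0, -0.3, -0.5],
    [0, -0.3, -0.5],
    [-0.3, -0.3, -0.2],
    [0, 0, 0],
    [0, 0, 0],
  ],
)

```text
clock: 3.5
ee_pos: [561.0, -300.0, 161.1]
tcp_rot: [180.0, 0.1, -164.8]
contact_force: [0.6, 0.1, -0.5]
grip_width: 84.8
finger_force: 0.0
```

```bash
python3 -c "
from h import *
panel([('top',380,160),('scene',215,270)],'pics/p2.png')
go((562,-307,150),down(195))"
```

```text
t 3.6 tcp [ 560.3 -301.1  161.5] rpy [-1.800e+02  1.000e-01 -1.649e+02] F [-0.3 -0.1  0.1] w 84.7 gf 0.0 q [ -35.   27.   86.    0.   66. -140.]
shift [-0.1 -6.2 11.5]
turn [-0.01  0.1   0.05]
```

View pics/p2.png

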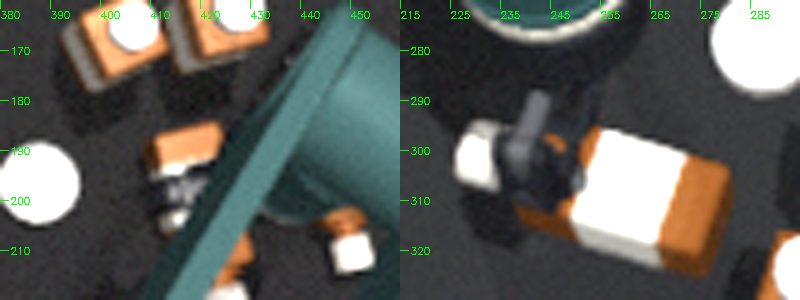

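The picture shows the gripper over the cap half of the bottle, at scene (240,303). From that camera the offset is consistent with its 160 mm height. Fingers straddle the body; descend to TCP z of about 16.

Request:
send_rows(
  offset=[
    [0, -3, 20],
    [0, -3, 20],
    [0, 0, 20],
    [0, 0, 20],
    [0, 0, 20],
    [0, 0, 15],
    [0, 0, 10],
    [0, 0, 10],
    [0, 0, 6],
    [0, 0, 4],
    [0, 0, 0],
  ],
  angular=[
    [0, 0, 0],
    [0, 0, 0],
    [0, 0, 0],
    [0, 0, 0],
    [0, 0, 0],
    [0, 0, 0],
    [0, 0, 0],
    [0, 0, 0],
    [0, 0, 0],
    [0, 0, 0],
    [0, 0, 0],
  ],
)

```text
clock: 4.7
ee_pos: [562.7, -306.1, 16.2]
tcp_rot: [180.0, 0.1, -164.9]
contact_force: [-0.6, 0.3, -0.7]
grip_width: 84.8
finger_force: 0.0
```

Request:
send_rows(
  offset=[
    [0, 0, 0],
    [0, 0, 0],
    [0, 0, 0],
    [0, 0, 0],
    [0, 0, 0],
    [0, 0, 0],
    [0, 0, 0],
    [0, 0, 0],
  ],
  angular=[
    [0, 0, 0],
    [0, 0, 0],
    [0, 0, 0],
    [0, 0, 0],
    [0, 0, 0],
    [0, 0, 0],
    [0, 0, 0],
    [0, 0, 0],
  ],
  fingers=45,
  force=40,
)

```text
clock: 5.5
ee_pos: [563.3, -306.5, 17.2]
tcp_rot: [-180.0, 0.2, -164.9]
contact_force: [0.3, 0.6, 5.8]
grip_width: 51.5
finger_force: 43.8
```

```bash
python3 -c "
from h import *
go((562,-307,150),down(195))"
```

```text
t 5.5 tcp [ 563.3 -306.5   17.2] rpy [-180.     0.2 -164.9] F [0.3 0.6 5.8] w 51.5 gf 43.8 q [ -35.   38.   92.    0.   51. -140.]
shift [   0.9   -0.3 -132.8]
turn [-0.05  0.17  0.08]
```

Gripped at 51.5 mm opening. I'll lift straight up, then measure the move to a point above the seat.

Request:
send_rows(
  offset=[
    [0, 0, -5],
    [0, 0, -10],
    [0, 0, -20],
    [0, 0, -30],
    [0, 0, -30],
    [0, 0, -30],
    [0, 0, -30],
    [0, 0, -30],
    [0, 0, -30],
    [0, 0, -30],
    [0, 0, -25],
    [0, 0, -10],
    [0, 0, 0],
  ],
  angular=[
    [0, 0, 0],
    [0, 0, 0],
    [0, 0, 0],
    [0, 0, 0],
    [0, 0, 0],
    [0, 0, 0],
    [0, 0, 0],
    [0, 0, 0],
    [0, 0, 0],
    [0, 0, 0],
    [0, 0, 0],
    [0, 0, 0],
    [0, 0, 0],
  ],
)

```text
clock: 6.8
ee_pos: [562.6, -306.7, 298.0]
tcp_rot: [-179.9, 0.2, -164.9]
contact_force: [0.2, -0.4, -3.2]
grip_width: 51.8
finger_force: 43.1
```

```bash
python3 -c "
from h import *
P=seatP(50,0,117);print(P)
go((P[0],P[1],297),down(165.5))
go(P,seatR())"
```

```text
[582.12568743 258.81604166 171.32497224]
t 6.8 tcp [ 562.6 -306.7  298. ] rpy [-179.9    0.2 -164.9] F [ 0.2 -0.4 -3.2] w 51.8 gf 43.1 q [ -35.   21.   76.    0.   83. -140.]
shift [-165.9  540.9    0.6]
turn [-0.05  0.25 29.57]
t 6.8 tcp [ 562.6 -306.7  298. ] rpy [-179.9    0.2 -164.9] F [ 0.2 -0.4 -3.2] w 51.8 gf 43.1 q [ -35.   21.   76.    0.   83. -140.]
shift [-165.4  541.2  126.3]
turn [-7.79 29.58 28.88]
```

Request:
send_rows(
  offset=[
    [-3, 10, 0],
    [-6, 20, 0],
    [-9, 30, 0],
    [-9, 30, 0],
    [-9, 30, 0],
    [-9, 30, 0],
    [-9, 30, 0],
    [-9, 30, 0],
    [-9, 30, 0],
    [-9, 30, 0],
    [-9, 30, 0],
    [-9, 30, 0],
    [-9, 30, 0],
    [-9, 30, 0],
    [-9, 30, 0],
    [-9, 30, 0],
    [-9, 30, 0],
    [-9, 30, 0],
    [-9, 20, 0],
    [-5, 11, 0],
  ],
  angular=[
    [0, 0, 0],
    [0, 0, 0],
    [0, 0, 0],
    [0, 0, 0],
    [0, 0, 0],
    [0, 0, 0],
    [0, 0, 0],
    [0, 0, 0],
    [0, 0, 0],
    [0, 0, 0],
    [0, 0, 0],
    [0, 0, 0],
    [0, 0, 0],
    [0, 0, 0],
    [0, 0, 0],
    [0, 0, 0],
    [0, 0, 0],
    [0, 0, 0],
    [0, 0, 0],
    [0, 0, 0],
  ],
)

```text
clock: 8.8
ee_pos: [580.5, 262.4, 295.2]
tcp_rot: [179.9, -0.1, -164.8]
contact_force: [0.1, 0.1, -2.8]
grip_width: 51.5
finger_force: 43.0
```

Request:
send_rows(
  offset=[
    [0, 0, 0],
    [0, 0, 0],
    [0, 0, 0],
    [0, 0, 0],
    [0, 0, 0],
    [0, 0, 0],
    [0, 0, 0],
    [0, 0, 0],
    [0, 0, 0],
    [0, 0, 0],
    [0, 0, 0],
  ],
  angular=[
    [-0.4, 1.5, 1.5],
    [-0.8, 3, 2.9],
    [-0.8, 3, 2.9],
    [-0.8, 3, 2.9],
    [-0.8, 3, 2.9],
    [-0.8, 3, 2.9],
    [-0.8, 3, 2.9],
    [-0.8, 3, 2.9],
    [-0.8, 3, 2.9],
    [-0.8, 3, 2.9],
    [-0.4, 1.1, 1.3],
  ],
)

```text
clock: 9.9
ee_pos: [582.5, 259.0, 295.0]
tcp_rot: [179.9, -30.4, 165.3]
contact_force: [-1.0, 0.6, -2.9]
grip_width: 51.2
finger_force: 43.0
```

```bash
python3 -c "
from h import *
go(seatP(55,0,107),seatR())"
```

```text
t 9.9 tcp [582.5 259.  295. ] rpy [179.9 -30.4 165.3] F [-1.   0.6 -2.9] w 51.2 gf 43.0 q [ 10.  37.  57.  14. 114. -62.]
shift [-57.4  -0.4 116.9]
turn [ 0.15 -0.4  -0.16]
```

Request:
send_rows(
  offset=[
    [-7, 0, 8],
    [-8, 0, 12],
    [-8, 0, 15],
    [-8, 0, 15],
    [-8, 0, 15],
    [-8, 0, 12],
    [-6, 0, 12],
    [-4, 0, 8],
    [0, 0, 0],
    [0, 0, 0],
  ],
  angular=[
    [0, 0, 0],
    [0, -0.2, 0],
    [0, -0.2, 0],
    [0, 0, -0.1],
    [0, 0, 0],
    [0, 0, 0],
    [0, 0, 0],
    [0, 0, 0],
    [0, 0, 0],
    [0, 0, 0],
  ],
)

```text
clock: 10.9
ee_pos: [583.9, 259.7, 184.6]
tcp_rot: [179.7, -29.8, 165.7]
contact_force: [0.2, 0.1, -1.6]
grip_width: 51.5
finger_force: 43.0
```

```bash
cat > look.py <<'E'
from h import *
import sys
def look(out,bp):
    """bottle TCP offset gx along bottle; overlay held bottle model + seat model"""
    S={n:ctrl.snapshot(n) for n in("top","scene")}; V=[]
    o=ctrl.observe(); R0=Rn.from_euler('xyz',o["tcp_rot"],degrees=True)
    hb=lambda P:R0.apply((np.array(P,float)+[6.5,0,0])*[1,-1,-1]+[0,0,17.2])+o["ee_pos"]
    for n,(u,v) in(("top",(230,165)),("scene",(300,95))):
        k=5;c=cv2.resize(S[n]["image"][v:v+80,u:u+80,::-1],None,fx=k,fy=k,interpolation=cv2.INTER_CUBIC)
        def poly(P,col): cv2.polylines(c,[((proj(S[n],P)-[u,v]+.5)*k).astype(int)],True,col,1)
        if bp:
            for z in(0,52): poly(hb([(-55,-26,z),(55,-26,z),(55,26,z),(-55,26,z)]),(0,255,0))
            poly(hb(capm[16:]),(0,255,0))
        sc=lambda P:T(*CR,seat2cr(P))
        poly(sc([(0,-45,0),(155,-45,0),(155,45,0),(0,45,0)]),(0,0,255))
        poly(sc([(0,-45,35),(0,45,35),(-10,45,35),(-10,-45,35)]),(255,0,0))
        V.append(c)
    cv2.imwrite(out,np.hstack(V))
look(sys.argv[1],int(sys.argv[2])); go(seatP(48.5,0,17.2),seatR())
E
python3 look.py pics/p3.png 1
```

```text
t 11.0 tcp [584.4 259.7 185.2] rpy [179.7 -29.7 165.7] F [ 0.5 -0.3 -2.1] w 51.6 gf 43.0 q [ 11.  41.  64.  13. 102. -65.]
shift [ -6.2  -1.9 112.8]
turn [0.24 0.28 0.15]
```

View pics/p3.png

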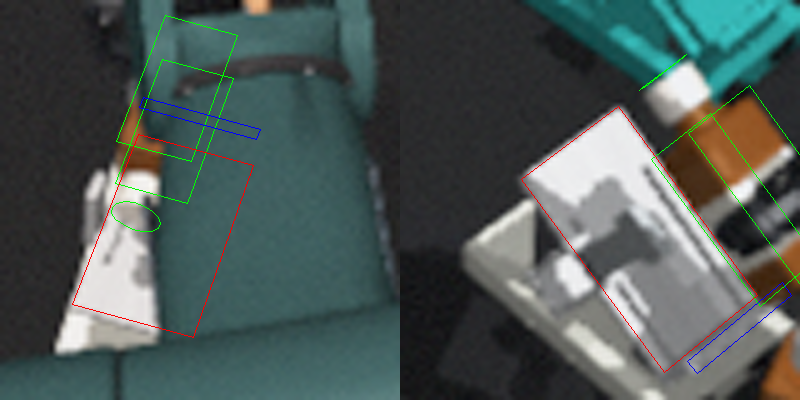

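The held bottle matches its model: the cap is at scene (433,110) and the seat outline lies on the plate edges. I'll go down to about 8 mm above the plate, leaving a few mm clear of the stop.

Request:
send_rows(
  offset=[
    [0, -1, 8],
    [0, -1, 15],
    [-1, 0, 15],
    [-1, 0, 15],
    [0, 0, 15],
    [0, 0, 12],
    [0, 0, 10],
    [0, 0, 8],
    [0, 0, 5],
    [0, 0, 2],
    [0, 0, 0],
    [0, 0, 0],
  ],
  angular=[
    [0.2, 0.2, 0],
    [0, 0.1, 0.1],
    [0, 0, 0],
    [0, 0, 0],
    [0, 0, 0],
    [0, 0, 0],
    [0, 0, 0],
    [0, 0, 0],
    [0, 0, 0],
    [0, 0, 0],
    [0, 0, 0],
    [0, 0, 0],
  ],
)

```text
clock: 12.2
ee_pos: [534.6, 270.4, 92.8]
tcp_rot: [180.0, -30.1, 165.5]
contact_force: [-0.4, -0.3, -2.6]
grip_width: 51.4
finger_force: 43.0
```

```bash
python3 look.py pics/p4.png 1
```

```text
t 12.3 tcp [534.6 270.4  92.8] rpy [180.  -30.  165.5] F [ 0.7  0.3 -2.6] w 51.6 gf 43.0 q [ 12.  43.  75.  13.  90. -67.]
shift [-4.6  0.7  7.4]
turn [ 0.02 -0.05  0.03]
```

View pics/p4.png

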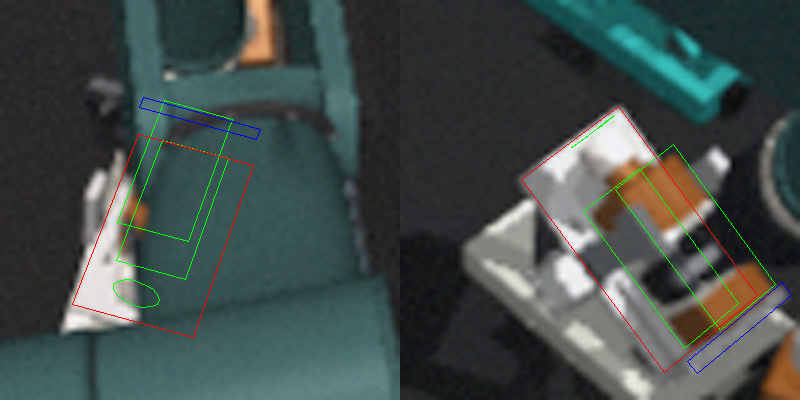

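The picture shows the bottle in line over the plate, with its base just uphill of the stop at scene (448,152). I'll lower it slowly and watch the force.

Request:
send_rows(
  offset=[
    [0, 0.3, 1],
    [0, 0.3, 1],
    [0, 0, 1],
    [0, 0, 1],
    [0, 0, 1],
    [0, 0, 0],
  ],
  angular=[
    [0, 0, 0],
    [0, 0, 0],
    [0, 0, 0],
    [0, 0, 0],
    [0, 0, 0],
    [0, 0, 0],
  ],
)

```text
clock: 12.9
ee_pos: [531.5, 271.6, 88.0]
tcp_rot: [-180.0, -30.1, 165.5]
contact_force: [0.3, -0.4, -2.4]
grip_width: 51.7
finger_force: 43.0
```

Request:
send_rows(
  offset=[
    [0, 0, 0.7],
    [0, 0, 0.7],
    [0, 0, 0],
  ],
  angular=[
    [0, 0, 0],
    [0, 0, 0],
    [0, 0, 0],
  ],
)

```text
clock: 13.2
ee_pos: [531.0, 271.8, 86.9]
tcp_rot: [180.0, -30.1, 165.5]
contact_force: [0.1, -0.4, -2.0]
grip_width: 51.8
finger_force: 43.0
```

```bash
python3 -c "
from h import *
go(seatP(48.5,0,17.2),seatR())"
```

```text
t 13.2 tcp [531.  271.8  86.9] rpy [180.  -30.1 165.5] F [ 0.1 -0.4 -2. ] w 51.8 gf 43.0 q [ 12.  43.  76.  13.  89. -67.]
shift [-4.9  0.3  0.3]
turn [-0.01 -0.11  0.02]
```

Request:
send_rows(
  offset=[
    [0, 0, 0.5],
    [0, 0, 0.5],
    [0, 0, 0],
    [0, 0, 0],
  ],
  angular=[
    [0, 0, 0],
    [0, 0, 0],
    [0, 0, 0],
    [0, 0, 0],
  ],
)

```text
clock: 13.6
ee_pos: [530.7, 271.9, 86.1]
tcp_rot: [180.0, -30.1, 165.5]
contact_force: [-0.2, 0.3, -3.5]
grip_width: 51.8
finger_force: 43.1
```

Request:
send_rows(
  offset=[
    [0, 0, 0.5],
    [0, 0, 0.5],
    [0, 0, 0],
    [0, 0, 0],
  ],
  angular=[
    [0, 0, 0],
    [0, 0, 0],
    [0, 0, 0],
    [0, 0, 0],
  ],
)

```text
clock: 14.0
ee_pos: [530.5, 272.0, 86.0]
tcp_rot: [180.0, -30.1, 165.5]
contact_force: [-0.8, -1.4, 6.3]
grip_width: 51.5
finger_force: 43.9
```

It made contact close to the expected height. I'll ease the pressure slightly and slide it downhill to the stop.

Request:
send_rows(
  offset=[
    [0, 0, -0.6],
    [-0.7, 0, 0],
    [-0.7, 0, 0],
    [-0.7, 0, 0],
    [-0.7, 0, 0],
    [-0.7, 0, 0],
    [0, 0, 0],
  ],
  angular=[
    [0, 0, 0],
    [0, 0, 0],
    [0, 0, 0],
    [0, 0, 0],
    [0, 0, 0],
    [0, 0, 0],
    [0, 0, 0],
  ],
)

```text
clock: 14.7
ee_pos: [531.1, 271.9, 85.9]
tcp_rot: [180.0, -30.4, 165.6]
contact_force: [-5.4, -0.2, 12.3]
grip_width: 51.6
finger_force: 44.4
```

Request:
send_rows(
  offset=[
    [-0.5, 0, 0],
    [-0.5, 0, 0],
    [0, 0, 0],
  ],
  angular=[
    [0, 0, 0],
    [0, 0, 0],
    [0, 0, 0],
  ],
)

```text
clock: 15.0
ee_pos: [531.1, 271.9, 85.9]
tcp_rot: [180.0, -30.5, 165.6]
contact_force: [-7.4, -0.0, 16.6]
grip_width: 51.4
finger_force: 44.5
```

```bash
python3 -c "
from h import *
go(seatP(48.5,0,17.2),seatR())"
```

```text
t 15.0 tcp [531.1 271.9  85.9] rpy [180.  -30.5 165.6] F [-7.4 -0.  16.6] w 51.4 gf 44.5 q [ 12.  43.  75.  13.  89. -67.]
shift [-4.4  0.1 -0.5]
turn [-0.02 -0.5   0.05]
```

The push built up to about 16 N against the stop with no sliding, so the base is seated. I'll relieve the push and release.

Request:
send_rows(
  offset=[
    [1, 0, 0],
    [1.5, 0, 0],
    [1, 0, 0],
    [0, 0, 0],
  ],
  angular=[
    [0, 0, 0],
    [0, 0, 0],
    [0, 0, 0],
    [0, 0, 0],
  ],
)

```text
clock: 15.4
ee_pos: [531.0, 271.9, 85.8]
tcp_rot: [180.0, -30.1, 165.5]
contact_force: [-0.8, -1.9, 6.0]
grip_width: 51.5
finger_force: 43.8
```

Request:
send_rows(
  offset=[
    [0, 0, 0],
    [0, 0, 0],
    [0, 0, 0],
    [0, 0, 0],
    [0, 0, 0],
    [0, 0, 0],
  ],
  angular=[
    [0, 0, 0],
    [0, 0, 0],
    [0, 0, 0],
    [0, 0, 0],
    [0, 0, 0],
    [0, 0, 0],
  ],
  fingers=66,
)

```text
clock: 16.0
ee_pos: [531.2, 271.7, 85.1]
tcp_rot: [180.0, -30.1, 165.5]
contact_force: [1.1, -0.7, 0.0]
grip_width: 65.7
finger_force: 0.0
```

```bash
python3 -c "
from h import *
go(seatP(48.5,0,17.2),seatR())"
```

```text
t 16.0 tcp [531.2 271.7  85.1] rpy [180.  -30.1 165.5] F [ 1.1 -0.7  0. ] w 65.7 gf 0.0 q [ 12.  43.  76.  13.  89. -67.]
shift [-3.9  0.2 -1.1]
turn [-0.   -0.11  0.02]
```

Released. Retracting along the plate normal, then to the far side of the bar to look.

Request:
send_rows(
  offset=[
    [0, 0, -4],
    [0, 0, -10],
    [0, 0, -20],
    [0, 0, -30],
    [0, 0, -30],
    [0, 0, -30],
    [0, 0, -30],
    [0, 0, -30],
    [0, 0, -20],
    [0, 0, -6],
    [0, 0, 0],
  ],
  angular=[
    [0, 0, 0],
    [0, 0, 0],
    [0, 0, 0],
    [0, 0, 0],
    [0, 0, 0],
    [0, 0, 0],
    [0, 0, 0],
    [0, 0, 0],
    [0, 0, 0],
    [0, 0, 0],
    [0, 0, 0],
  ],
)

```text
clock: 17.1
ee_pos: [634.0, 245.2, 267.8]
tcp_rot: [179.9, -30.0, 165.5]
contact_force: [0.4, -0.0, -0.6]
grip_width: 66.0
finger_force: 0.0
```

```bash
python3 look.py pics/p5.png 0; python3 -c "
from h import *
print('clear');go(seatP(85,130,225),seatR())
for a in (1.95,1.8,1.6,1.4,1.2,1,.8,.6,.4,.2,0):
    b=np.array(bar(a,105,t=4))+[0,14.5,0]; print(a,b.round(1))"
```

```text
t 17.2 tcp [632.5 245.4 266.1] rpy [-180.   -30.2  165.5] F [-0.7 -0.3 -0.5] w 66.3 gf 0.0 q [  9.  42.  51.  13. 115. -64.]
shift [ -4.4   0.5 207.9]
turn [-0.04 -0.19  0.01]
clear
t 17.2 tcp [632.5 245.4 266.1] rpy [-180.   -30.2  165.5] F [-0.7 -0.3 -0.5] w 66.3 gf 0.0 q [  9.  42.  51.  13. 115. -64.]
shift [  32.8 -129.6    0.3]
turn [-0.04 -0.19  0.01]
1.95 [ 85.  125.1 154.1]
1.8 [ 85.  110.3 159.3]
1.6 [ 85.   89.6 162.8]
1.4 [ 85.   68.6 162.2]
1.2 [ 85.   48.2 157.3]
1 [ 85.   29.1 148.5]
0.8 [ 85.   12.2 136.1]
0.6 [ 85.   -1.9 120.6]
0.4 [ 85.  -12.7 102.6]
0.2 [ 85.  -19.6  82.8]
0 [ 85.  -22.5  62. ]
```

View pics/p5.png

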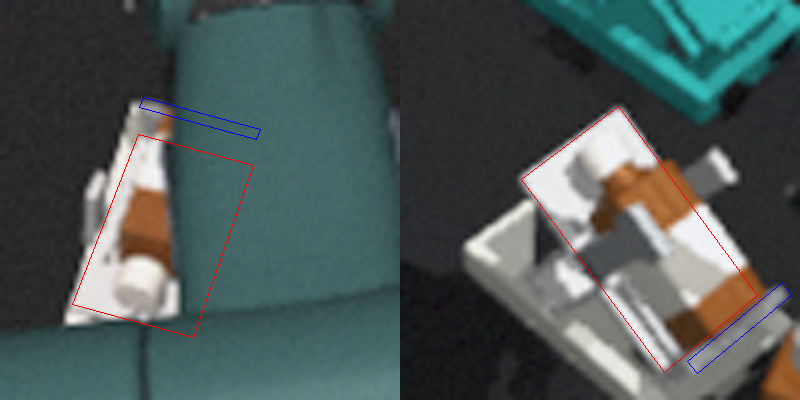

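The bottle lies flat in the cradle with its base on the stop (scene (447,161)) and its cap uphill (scene (421,126)). The bar is still raised. I'll close the fingers, pass over the bar's tip to its outer side and come down there.

Request:
send_rows(
  offset=[
    [3, -10, 0],
    [4, -20, 0],
    [4, -20, 0],
    [4, -20, 0],
    [4, -20, 0],
    [4, -20, 0],
    [4, -20, 0],
    [6, -10, 0],
    [0, 0, 10],
    [0, 0, 20],
    [0, 0, 20],
    [0, 0, 15],
    [0, 0, 10],
    [0, 0, 0],
  ],
  angular=[
    [0, 0, 0],
    [0, 0, 0],
    [0, 0, 0],
    [0, 0, 0],
    [0, 0, 0],
    [0, 0, 0],
    [0, 0, 0],
    [0, 0, 0],
    [0, 0, 0],
    [0, 0, 0],
    [0, 0, 0],
    [0, 0, 0],
    [0, 0, 0],
    [0, 0, 0],
  ],
  fingers=0,
)

```text
clock: 18.6
ee_pos: [532.7, 127.1, 217.3]
tcp_rot: [-180.0, -30.3, 165.6]
contact_force: [-0.1, -0.4, 0.0]
grip_width: -0.1
finger_force: 0.0
```

```bash
python3 look.py pics/p6.png 0; python3 -c "
from h import *
go(seatP(85,110,158),seatR())"
```

```text
t 18.7 tcp [534.4 126.7 218.7] rpy [180.  -30.1 165.6] F [-0.1  0.2  0.4] w 0.2 gf 0.0 q [  1.  33.  74.   8. 102. -75.]
shift [-36.8 139.8 134.2]
turn [-0.   -0.08  0.05]
t 18.7 tcp [534.4 126.7 218.7] rpy [180.  -30.1 165.6] F [-0.1  0.2  0.4] w 0.2 gf 0.0 q [  1.  33.  74.   8. 102. -75.]
shift [-0.  29.9 -6.6]
turn [-0.   -0.08  0.05]
```

View pics/p6.png

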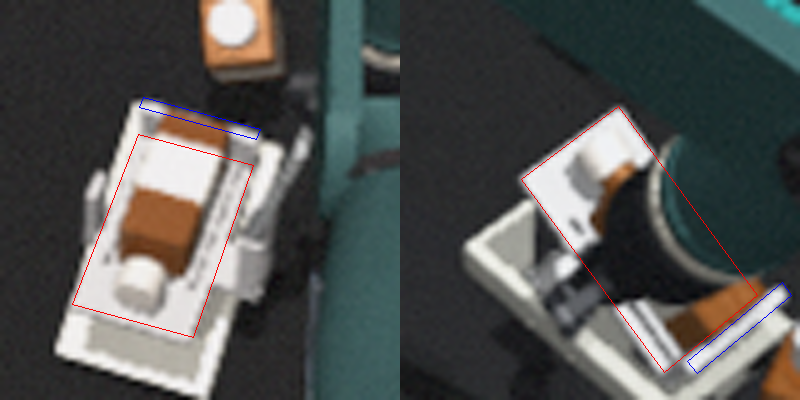

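The gripper is on the outer side of the bar, about 30 mm clear (top (298,200) against the bar tip at (291,192)). I'll now push along the bar's arc.

Request:
send_rows(
  offset=[
    [0, 15, -2],
    [0, 15, -6],
    [0, 10, -2],
    [0, 10, -2],
    [0, 10, 0],
    [0, 10, 1],
    [0, 10, 2],
    [0, 10, 3],
    [0, 0, 0],
  ],
  angular=[
    [0, 0, 0],
    [0, 0, 0],
    [0, 0, 0],
    [0, 0, 0],
    [0, 0, 0],
    [0, 0, 0],
    [0, 0, 0],
    [0, 0, 0],
    [0, 0, 0],
  ],
)

```text
clock: 19.6
ee_pos: [559.2, 214.3, 223.2]
tcp_rot: [180.0, -30.2, 165.6]
contact_force: [0.1, -0.9, 0.1]
grip_width: -0.1
finger_force: 0.0
```

```bash
python3 -c "
from h import *
go(seatP(85,29.1,148.5),seatR())"
```

```text
t 19.6 tcp [559.2 214.3 223.2] rpy [180.  -30.2 165.6] F [ 0.1 -0.9  0.1] w -0.1 gf 0.0 q [  8.  36.  68.  11. 104. -68.]
shift [-0.5 19.8  7.9]
turn [-0.02 -0.16  0.09]
```

About 1 N of contact, so it is moving. Continuing along the arc.

Request:
send_rows(
  offset=[
    [0, 10, 3],
    [0, 10, 5],
    [0, 9, 6],
    [0, 8, 6.5],
    [0, 7, 7.5],
    [0, 7, 8],
    [0, 6, 9],
    [0, 5, 9],
    [0, 0, 0],
  ],
  angular=[
    [0, 0, 0],
    [0, 0, 0],
    [0, 0, 0],
    [0, 0, 0],
    [0, 0, 0],
    [0, 0, 0],
    [0, 0, 0],
    [0, 0, 0],
    [0, 0, 0],
  ],
)

```text
clock: 20.5
ee_pos: [547.4, 280.2, 175.7]
tcp_rot: [-179.9, -30.3, 165.5]
contact_force: [-0.0, 1.1, 0.0]
grip_width: -0.0
finger_force: 0.0
```

```bash
python3 look.py pics/p7.png 0; python3 -c "
from h import *
go(seatP(85,-22.5,62),seatR())"
```

```text
t 20.6 tcp [548.4 279.5 176.8] rpy [-180.   -30.2  165.5] F [-0.8 -0.7 -0.5] w 0.1 gf 0.0 q [ 13.  39.  69.  13.  99. -64.]
shift [-37.2 -11.6  85.5]
turn [-0.04 -0.15  0.02]
t 20.6 tcp [548.4 279.5 176.8] rpy [-180.   -30.2  165.5] F [-0.8 -0.7 -0.5] w 0.1 gf 0.0 q [ 13.  39.  69.  13.  99. -64.]
shift [-0.6 10.9 40.8]
turn [-0.04 -0.15  0.02]
```

View pics/p7.png

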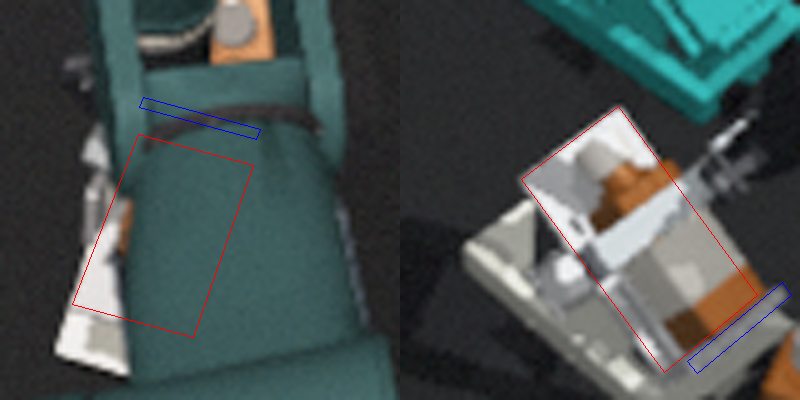

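The bar (scene (375,158) to its tip at (448,125)) is folding over with the fingers behind it. I'll finish by pressing down.

Request:
send_rows(
  offset=[
    [0, 4, 9],
    [0, 3, 9],
    [0, 2, 9],
    [0, 1, 7],
    [0, 1, 4],
    [0, 0, 2],
    [0, 0, 0],
  ],
  angular=[
    [0, 0, 0],
    [0, 0, 0],
    [0, 0, 0],
    [0, 0, 0],
    [0, 0, 0],
    [0, 0, 0],
    [0, 0, 0],
  ],
)

```text
clock: 21.3
ee_pos: [531.8, 295.2, 142.2]
tcp_rot: [-180.0, -30.1, 165.5]
contact_force: [-0.2, -0.3, -0.2]
grip_width: -0.2
finger_force: 0.0
```

Request:
send_rows(
  offset=[
    [0, 0, 1],
    [0, 0, 1],
    [0, 0, 0],
    [0, 0, 0],
  ],
  angular=[
    [0, 0, 0],
    [0, 0, 0],
    [0, 0, 0],
    [0, 0, 0],
  ],
)

```text
clock: 21.7
ee_pos: [531.4, 295.5, 140.8]
tcp_rot: [180.0, -30.1, 165.5]
contact_force: [-0.4, -0.3, 0.6]
grip_width: -0.2
finger_force: 0.2
```

```bash
python3 -c "
from h import *
go(seatP(85,-22.5,62),seatR())"
```

```text
t 21.7 tcp [531.4 295.5 140.8] rpy [180.  -30.1 165.5] F [-0.4 -0.3  0.6] w -0.2 gf 0.2 q [ 14.  40.  72.  14.  94. -64.]
shift [-0.2 -0.3 -0.5]
turn [ 0.01 -0.08  0.02]
```

Request:
send_rows(
  offset=[
    [0, 0, 1],
    [0, 0, 1],
    [0, 0, 0],
    [0, 0, 0],
  ],
  angular=[
    [0, 0, 0],
    [0, 0, 0],
    [0, 0, 0],
    [0, 0, 0],
  ],
)

```text
clock: 22.1
ee_pos: [531.3, 295.6, 140.6]
tcp_rot: [179.9, -30.0, 165.6]
contact_force: [0.8, -2.1, 8.8]
grip_width: -0.1
finger_force: 4.5
```

Request:
send_rows(
  offset=[
    [0, 0, 0.7],
    [0, 0, 0.7],
    [0, 0, 0],
    [0, 0, 0],
  ],
  angular=[
    [0, 0, 0],
    [0, 0, 0],
    [0, 0, 0],
    [0, 0, 0],
  ],
)

```text
clock: 22.5
ee_pos: [531.3, 295.6, 140.5]
tcp_rot: [179.9, -29.9, 165.6]
contact_force: [3.7, -3.2, 14.5]
grip_width: 0.1
finger_force: 7.4
```

That is a hard stop at the expected height, so the bar is fully down. I'll retract well clear and check.

Request:
send_rows(
  offset=[
    [0, 0, -4],
    [0, 0, -10],
    [0, 0, -20],
    [0, 0, -30],
    [0, 0, -30],
    [0, 0, -30],
    [0, -30, -10],
    [0, -40, 0],
    [0, -40, 0],
    [0, -40, 0],
    [0, -40, 0],
    [0, -40, 0],
    [0, -20, 0],
    [0, 0, 0],
    [0, 0, 0],
  ],
  angular=[
    [0, 0, 0],
    [0, 0, 0],
    [0, 0, 0],
    [0, 0, 0],
    [0, 0, 0],
    [0, 0, 0],
    [0, 0, 0],
    [0, 0, 0],
    [0, 0, 0],
    [0, 0, 0],
    [0, 0, 0],
    [0, 0, 0],
    [0, 0, 0],
    [0, 0, 0],
    [0, 0, 0],
  ],
)

```text
clock: 24.0
ee_pos: [532.5, 37.5, 253.8]
tcp_rot: [179.9, -30.1, 165.5]
contact_force: [0.6, 0.4, -0.5]
grip_width: -0.0
finger_force: 0.0
```

```bash
python3 - <<'E'
from h import *
go(seatP(85,0,0))
S=panel([('top',230,165),('scene',300,95)],'pics/p8.png',80,80,5)
for a in(0,.1,.2): print(a,[[proj(S[n],T(*CR,seat2cr(bar(a,135,dx=d,t=4))))[0].round(1) for d in(-17,17)] for n in S])
E
```

```text
t 24.0 tcp [532.5  37.5 253.8] rpy [179.9 -30.1 165.5] F [ 0.6  0.4 -0.5] w -0.0 gf 0.0 q [ -6.  31.  73.   4. 106. -82.]
shift [-2.000e-01  2.264e+02  1.924e+02]
0 [[array([245.9, 194.9]), array([242.8, 202.5])], [array([372.1, 128.1]), array([365.8, 119.5])]]
0.1 [[array([246.2, 192.9]), array([243.1, 200.6])], [array([373.9, 127.1]), array([367.5, 118.3])]]
0.2 [[array([246.9, 191. ]), array([243.8, 198.7])], [array([375.3, 126.2]), array([368.9, 117.4])]]
```

View pics/p8.png

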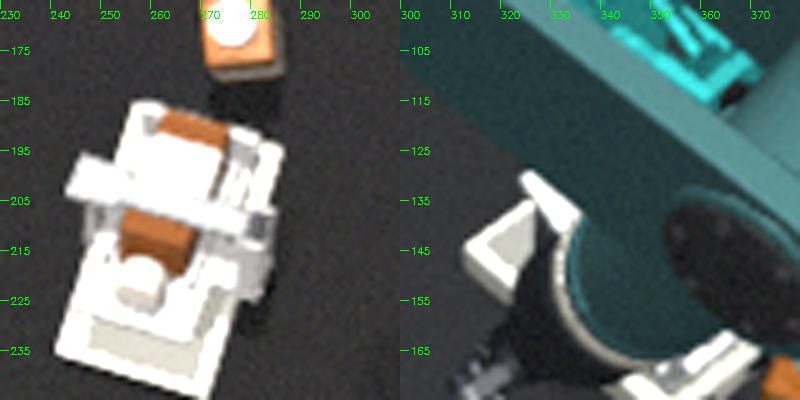

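The top view shows the bar down across the bottle, with the tab corners at (247,196) and (243,204), which matches angle 0. The base is against the stop at (267,189) and the cap is uphill. Handing in.

```bash
python3 -c "
from bench import ctrl
print(ctrl.sign_off())"
```

```text
the job is handed in; nothing more can be done
None
```

I laid the bottle in the empty cradle, cap uphill and base against the foot stop, folded the clamp bar fully down, withdrew the arm clear and handed the job in at about 24 s; no verdict came back.

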